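# Vent a pressure filter cell and hold its index plunger back

### The job

The pressure filter cell has to come apart. First open its yellow vent lever half way, to the red mark (45 degrees from shut), so that it bleeds off slowly, and leave the lever there; then pinch the black knob of the index plunger on the front of the cell, pull the plunger straight out as far as it goes, and keep holding it back, its pin clear of the hole in the locking ring, so that I can turn the ring: your program ends while the gripper is still holding it. Leave the ring in its locked position and the other things on the bench where they are.

Things in the scene. Friction and masses are not known exactly. Their poses are not given: they have to be found in the camera images.
- filter_cell: Pressure filter cell, fixed: teal base (top 16 mm up; x -113 to 87, y -162 to 88 mm), steel vessel, aluminium locking ring, highest point 106 mm. Origin: on the bench under the vessel's axis; -x points to the plunger, roughly at the robot (yaw within 0.4 rad), -y to the vent valve. The plunger's bracket, 34 mm wide, 87 mm high, ends at x = -92 mm, a sleeve in it at x = -102 mm.
- pull_knob: Black plunger knob, axis level, 72 mm above the bench. Origin: on the axis, mid-grip: a cylinder 21 mm in diameter, 21 mm long (x -11 to 10 mm); a lip of 27 mm diameter at the outer end (x -18 to -11 mm) stops fingers slipping off. Axes as the cell's: pull along -x. Free space below to the base (16 mm above the bench), above, and 60 mm to both sides.
- plunger (a joint): Travel of the index plunger, m: 0 = seated, its 8 mm pin 8 mm deep in the hole in the ring; 0.012 = fully back at its stop, the pin 4 mm clear of the ring. A spring drives it home with 4 N when seated and 9 N when fully back; it snaps home when let go.
- lever_grip (a point): Middle of the lever's yellow sleeve, where to pinch it, 72 mm from the pivot, 81 mm above the bench. The sleeve is level, 72 mm long (35 to 107 mm from the pivot), 14 mm wide, 12 mm thick. Local -x points along the lever away from the pivot. Free space below it to the base, but for the white dial plate (45 mm radius round the pivot, top 68 mm above the bench).
- lever_pivot (a point): Point on the vertical axis of the vent lever, at the height of the sleeve (81 mm above the bench); it is 125 mm from the vessel's axis, at -y of the cell.
- vent_lever (a joint): Angle of the vent lever: 0 = shut, the lever pointing along the cell's -x; it opens anticlockwise seen from above, 0.785 rad = half open (over the red mark of the dial), 1.571 rad = fully open, pointing along the cell's -y. It turns stiffly (about 0.12 N m) and stays where it is left; it may start up to 0.35 rad open.
- lock_ring (a joint): Turn of the aluminium locking ring (136 mm across, middle 72 mm above the bench, two stub handles at the back): 0 = locked, grows anticlockwise. The pin of the plunger holds it, with 2 to 3 degrees of play; with the pin out it turns against a friction of 0.6 N m.
- weight_500: Bystander: pale grey calibration weight with a button on top, 38 mm across, 58 mm high, origin at the centre of its underside.
- weight_200: Bystander: pale grey calibration weight with a button on top, 29 mm across, 44 mm high, origin at the centre of its underside.
- weight_100: Bystander: pale grey calibration weight with a button on top, 23 mm across, 34 mm high, origin at the centre of its underside.
- sample_jar: Bystander: white jar with a green screw lid, 64 mm across, 71 mm high, origin at the centre of its underside.
- stopwatch: Bystander: black round stopwatch, 66 x 60 x 19 mm, origin at the centre of its underside.

How it is judged (in metres and radians):
On the way, in this order (a step that is already met when the one before it is completed fails the run):
1. the vent lever stands half open (45 degrees, within 8) and has been let go (value of joint vent_lever between 0.645 and 0.925 rad and distance between the grasp point and lever_grip above 0.05 m), for 0.2 s.
2. the plunger is pulled fully back by the fingers (value of joint plunger above 0.0105 m and contact force between the fingers and pull_knob above 2 N), for 0.3 s.
At the end, for the whole second after the job is handed in: The gripper still holds the plunger knob (contact force over 2 N) with the plunger at least 10.5 of its 12 mm back, the vent lever stands at 45 degrees within 8 degrees, and the locking ring is within 0.08 rad (about 5 degrees) of its locked position (all of step 2 and value of joint vent_lever between 0.645 and 0.925 rad and value of joint lock_ring between -0.08 and 0.08 rad); the arm keeps its last pose, push and grip.
It fails at once if the plunger drawn more than 4 mm while the vent lever is less than 37 degrees open (value of joint plunger above 0.004 m and value of joint vent_lever below 0.645 rad).
It fails at once if a bystander (weight, jar or stopwatch) shifted by more than 25 mm (distance of any of weight_500, weight_200, weight_100, sample_jar, stopwatch from where it was at the start of the episode above 0.025 m).
It also fails if it takes over 45 s, if anything falls off the work surface, if the arm or the gripper's body presses on something with over 40 N, if the wrist force passes 120 N, or if a joint passes its speed limit or range.

### The arm

A 6-joint arm with a two-finger parallel gripper is mounted at the origin on a cart in front of the work surface, level with it; the furniture and walls round the work are solid. World frame = base frame: x ahead of the robot, y to its left, z up, the work surface at z = 0. Lengths are in mm, angles in rad, forces in N, time in s.
With the tool pointing down it reaches from about 350 to 775 mm from the base axis. Payload 7.3 kg.
Tool frame: the origin (TCP) lies at the very end of the fingers, on their centre line; the grasp point (between the pads) lies 19 mm behind it; z points along the fingers, y is the line along which they close (so a half turn about z gives the same grasp; the last joint's range is limited). The gripper opens to 92 mm and grips with 3 to 60 N. Pads are 19 mm wide; open, the fingers measure 130 mm over their backs; the gripper's body (75 mm by 190 mm) begins 47 mm behind the grasp point.
Start: joints at [-1.396, 0.342, 1.524, -0, 1.275, -0.146], TCP at [165.569, -498.229, 226.741] pointing down, gripper open.
Joint ranges: [-2.53, 2.53], [-0.77, 2.02], [0.04, 2.7], [-1, 4.14], [0.28, 2.66], [-3.11, 3.11]. Speed limits (rad/s): [2.57, 2.57, 3.14, 3.14, 3.14, 3.14].

### API

Orientations are given as [roll, pitch, yaw] about the fixed x, y, z axes, in that order (R = Rz(yaw) Ry(pitch) Rx(roll)).
In Python, from plant import * gives the robot as it stands.
- The arm moves only by the tool arm_command, never from a script. Its arguments are lists of equal length, an entry for each row: "gripper": the finger opening in mm, from 0 to 91.8; "dp": the shift along the tool's x, y, z in units of 25 mm (1.0 is 25 mm), a list of three; "twist": the turn about the tool's z in units of 5 degrees (1.0 is 5 degrees). A call has exactly 5 rows; each row shifts and turns the commanded pose from where the row before left it, along the tool's axes as they then stand; what a row does not reach is not made up. A row lasts 1/8 s, in which the tool goes at most 62.5 mm and 10.7 degrees, less where a joint would pass 70% of its speed; a pose out of reach is approached as far as the arm can. A call is refused whole if a number of a shift passes 1 or a number of a turn 1, either way. A call with a gripper value outside its range is refused whole. The fingers move at their own pace and stop on an object; the grip force is fixed at half the most. Time passes only in rows, so rows that do not move let the fingers close, or fill a call up. It gives the time, the measured TCP pose, the force, the opening and the grip force at its end, in the units of the state.
- get_obs(): the state, without advancing time (a new reading comes with each control period).
- capture(name): name is "scene" or "side" or "wrist"; returns the picture (400x640x3 uint8, red, green, blue); there is no depth.
- get_calibration(name): a dict with "mtx" (3x3 intrinsics, pixels), "position" and "attitude" of the camera in the world; the wrist camera has in their place "mount" (4x4, takes a point from camera to tool coordinates, whose origin is the TCP and whose axes are the flange's). Camera axes: x right, y down, z forward; pixel columns grow to the right and rows downward; lengths in mm; the calibration is good to about 2 mm. A picture is of the moment at which its call begins: read the wrist's pose just before it. get_calibration takes no time and is no camera call.
- close_job(): hands the job in; it is judged then, once.
The state is a dict: "time": time; "joint_positions": joint angles; "dq": joint speeds; "tau": joint torques, N m; "tool_pos": TCP position; "tcp_rot": TCP orientation; "contact_force": force on the tool from outside, world axes, zero at the start; "moment": the same for the moment, N m; "grip_width": finger opening in mm; "finger_force": force on a finger pad.
Only numpy, scipy, OpenCV 4.12 (cv2) and the standard library are available. Lean on these libraries where they do the work, as an engineer would, in place of code of your own. Each camera call takes 0.05 s, during which the arm holds its last target. There are 200 camera calls.

## Working session

There is one attempt and no reset: what is moved stays moved. The work goes in short steps, Python scripts to look and compute and a tool call to move; the robot and the scene stay as the last step left them, time stands still between calls to the robot, and variables do not carry over. Pictures are saved under pics/ and viewed, at most 10 in all, crops included, and the job is handed in when it is done.

Besides the shell and the picture viewer there is one more tool, called after "Call:" as name(argument=value, ...) on one line, values as JSON. arm_command: Moves the arm, as the interface text tells. Its arguments: {"type":"object","properties":{"gripper":{"type":"array"},"dp":{"type":"array"},"twist":{"type":"array"}},"required":["gripper","dp","twist"]}

```bash
ls; mkdir -p pics
python3 - <<'E'
from plant import *
import cv2
o=get_obs();print({k:o[k] for k in('time','tool_pos','tcp_rot','grip_width')})
for n in('scene','side'):
    c=get_calibration(n);print(n,c)
    cv2.imwrite(f'pics/{n}0.png',capture(n)[:,:,::-1])
print(get_calibration('wrist'))
E
```

```text
pics
{'time': 0.0, 'tool_pos': array([ 165.49325765, -497.8094941 ,  226.04795301]), 'tcp_rot': array([-3.14009511e+00, -2.09871839e-04,  3.20814208e-01]), 'grip_width': 91.81700928214225}
scene {'mtx': array([[454.3076217 ,   0.        , 318.44894484],
       [  0.        , 454.3076217 , 195.20168371],
       [  0.        ,   0.        ,   1.        ]]), 'position': array([-304.95618798, -998.8825956 ,  734.23538714]), 'attitude': array([-2.05046061,  0.01783009, -0.73517729])}
side {'mtx': array([[394.31894768,   0.        , 321.12301385],
       [  0.        , 394.31894768, 202.10407611],
       [  0.        ,   0.        ,   1.        ]]), 'position': array([239.85646828, 848.62947047, 701.74308136]), 'attitude': array([-2.15424028,  0.02269975, -2.87455008])}
{'mtx': array([[347.62918658,   0.        , 314.51963467],
       [  0.        , 347.62918658, 199.13606229],
       [  0.        ,   0.        ,   1.        ]]), 'mount': array([[-7.37476785e-04, -9.67910187e-01, -2.51295295e-01,
         6.73414385e+01],
       [ 9.99999717e-01, -7.51650907e-04, -3.95789607e-05,
         2.39631854e-01],
       [-1.50577457e-04, -2.51295253e-01,  9.67910468e-01,
        -1.58758490e+02],
       [ 0.00000000e+00,  0.00000000e+00,  0.00000000e+00,
         1.00000000e+00]])}
```

View pics/scene0.png

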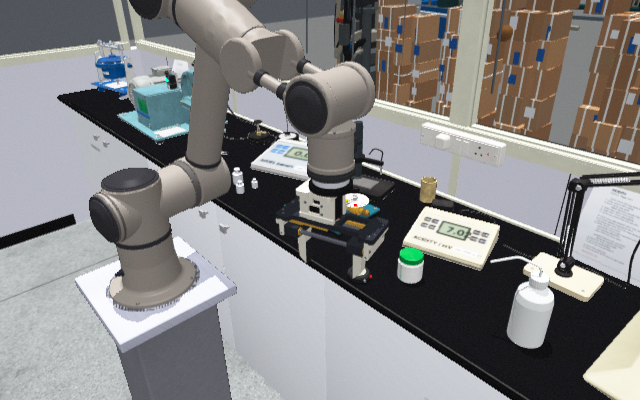

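View pics/side0.png

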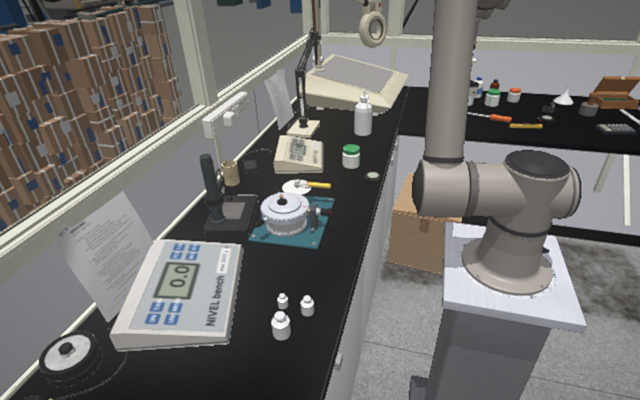

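The side view shows the cell: vessel near (285,210), lever from (296,187) to (330,185), black knob near (318,211). I'll enlarge it.

```bash
cat > h.py <<'E'
from plant import *
import cv2, numpy as np
from scipy.spatial.transform import Rotation as R
def ray(n,uv,z,o=None):
    c=get_calibration(n)
    if n=='wrist':
        T=np.eye(4);T[:3,:3]=R.from_euler('xyz',o['tcp_rot']).as_matrix();T[:3,3]=o['tool_pos'];T=T@c['mount']
        A,p=T[:3,:3],T[:3,3]
    else: A,p=R.from_euler('xyz',c['attitude']).as_matrix(),np.array(c['position'])
    d=A@np.linalg.solve(c['mtx'],[uv[0],uv[1],1.]);return p+d*(z-p[2])/d[2]
E
python3 - <<'E'
from h import *
im=cv2.imread('pics/side0.png')[165:255,240:350]
cv2.imwrite('pics/side0c.png',cv2.resize(im,None,fx=6.5,fy=6.5,interpolation=cv2.INTER_CUBIC)[:600])
for n,uv,z in(('dial',(296,187),68),('tip',(330,185),81),('vessel',(282,198),106),('knob',(318,211),72),('jar',(351,150),71),('disc',(372,175),10)):print(n,ray('side',uv,z).round())
E
```

```text
dial [ 606. -138.   68.]
tip [ 500. -153.   81.]
vessel [603. -13. 106.]
knob [502. -22.  72.]
jar [ 491. -424.   71.]
disc [ 402. -368.   10.]
```

View pics/side0c.png

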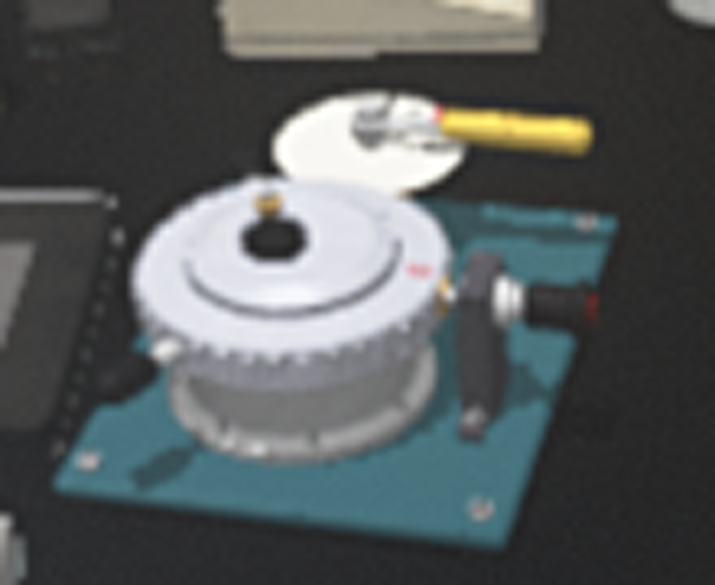

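Crop shows base corners at (52,488), (505,546), (618,213), lever sleeve from (440,125) to (592,135), pivot about (372,125), knob (528..598, 305).

Run:
```python
from h import *
f=lambda u,v,z:ray('side',(240+(u+.5)/6.5-.5,165+(v+.5)/6.5-.5),z)
C=[f(52,486,16),f(505,544,16),f(618,213,16)]
loc=np.array([[87,88],[-113,88],[-113,-162.]])
P=np.array(C)[:,:2]
a=loc-loc.mean(0);b=P-P.mean(0)
yaw=np.arctan2((a[:,0]*b[:,1]-a[:,1]*b[:,0]).sum(),(a*b).sum())
Rm=np.array([[np.cos(yaw),-np.sin(yaw)],[np.sin(yaw),np.cos(yaw)]])
org=P.mean(0)-Rm@loc.mean(0);print('org',org,'yaw',yaw,'res',P-(loc@Rm.T+org))
print('pivot',org+Rm@[0,-125])
s0,s1=f(441,121,81)[:2],f(591,134,81)[:2];d=s1-s0
print('sleeve',s0,s1,np.hypot(*d),'lever ang',np.arctan2(d[1],d[0])-yaw-np.pi)
print('knob',f(528,303,72),f(596,306,72))
```

```text
org [597.37749271 -14.44676412] yaw 0.05955348586619873 res [[-0.33006734  0.4219031 ]
 [ 0.47808504  3.02048182]
 [-0.1480177  -3.44238492]]
pivot [ 604.81727894 -139.22516602]
sleeve [ 570.81062443 -147.38509628] [ 498.51059288 -151.95715829] 72.44444985101974 lever ang -6.279585541391509
knob [494.11874798 -23.23987366  72.        ] [465.06397771 -27.85152981  72.        ]
```

Call:
arm_command(gripper=[60,60,60,60,60], dp=[[1,-0.5,0],[1,-0.5,0],[1,-0.6,0],[1,-0.6,0],[1,-0.7,0]], twist=[0.5,0.5,0.5,0.5,0.5])

```text
time: 0.72
tool_pos: [271.2, -398.0, 226.4]
tcp_rot: [-3.141, 0.0, 0.101]
contact_force: [0.2, 0.3, 0.7]
grip_width: 60.3
finger_force: 0.0
```

Call:
arm_command(gripper=[60,60,60,60,60], dp=[[1,-0.8,0],[1,-0.8,0],[1,-0.8,0],[1,-0.8,0],[1,-0.8,0]], twist=[0,0,0,0,0])

```text
time: 1.35
tool_pos: [385.4, -285.6, 226.4]
tcp_rot: [-3.141, 0.0, 0.103]
contact_force: [0.3, 0.1, 0.5]
grip_width: 59.6
finger_force: 0.0
```

Call:
arm_command(gripper=[60,60,60,60,60], dp=[[1,-0.8,0],[1,-0.8,0],[1,-0.8,0],[1,-0.8,0],[1,-0.8,0]], twist=[0,0,0,0,0])

```text
time: 1.98
tool_pos: [499.4, -173.3, 226.3]
tcp_rot: [-3.141, 0.001, 0.103]
contact_force: [-0.2, 0.3, -0.6]
grip_width: 60.0
finger_force: 0.0
```

Call:
arm_command(gripper=[50,50,50,50,50], dp=[[0.8,-0.5,0.5],[0.5,-0.2,0.5],[0,0,0.5],[0,0,0],[0,0,0]], twist=[0,0,0,0,0])

```text
time: 2.6
tool_pos: [529.1, -154.2, 189.5]
tcp_rot: [3.141, -0.0, 0.102]
contact_force: [-0.4, -0.8, -0.6]
grip_width: 50.0
finger_force: 0.0
```

Run:
```python
from h import *
o=get_obs();print(o['time'],o['tool_pos'],o['tcp_rot'],o['grip_width'])
cv2.imwrite('pics/w1.png',capture('wrist')[:,:,::-1])
np.save('w1.npy',np.r_[o['tool_pos'],o['tcp_rot']])
```

```text
2.6 [ 529.1326404  -154.22095892  189.50474031] [ 3.14125183e+00 -1.42873069e-04  1.01627131e-01] 50.01012544064839
```

View pics/w1.png

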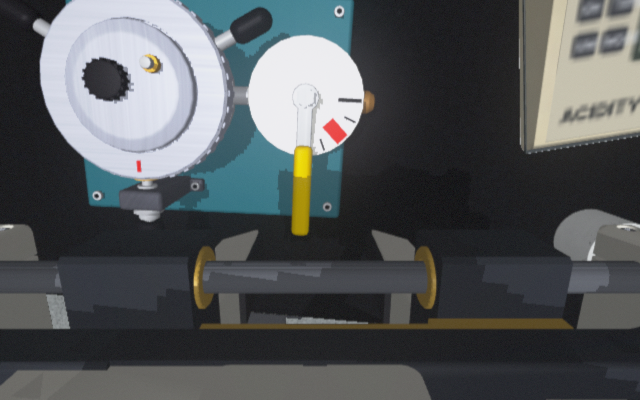

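Wrist view: lever sleeve from (303,147) to (300,235), pivot (306,96), red mark (335,131); base corner screws (327,207), (97,196), (340,11); knob hidden by the gripper.

Run:
```python
from h import *
w=np.load('w1.npy');o=dict(tool_pos=w[:3],tcp_rot=w[3:])
f=lambda u,v,z:ray('wrist',(u,v),z,o)[:2].round(1)
s0,s1,p=f(303,147,85),f(300,233,85),f(306,96,84)
a=lambda d:np.arctan2(-d[1],-d[0])
print('sleeve',s0,s1,(s0+s1)/2,'len',np.hypot(*(s1-s0)),'piv',p,'yaw lever',a(s1-s0),a(s1-p),np.hypot(*(s1-p)))
m=f(335,131,68);print('mark dir',a(m-f(306,97,72)))
A,B,C=f(327,207,18),f(97,196,18),f(340,11,18)
print(A,B,C,'yaw',np.arctan2(*(B-A)[::-1])-np.pi/2, a(A-C))
print('bracket/sleeve',f(148,217,72),'mark ring',f(139,166,95))
```

```text
sleeve [ 567.7 -141.8] [ 499.1 -145.8] [ 533.4 -143.8] len 68.71651912022323 piv [ 604.7 -140.6] yaw lever 0.05824308989447758 0.04920268077039813 105.72795278449311
mark dir 0.8245533987964507
[ 504.2 -169.4] [492.7  55.8] [ 679.6 -161.3] yaw 0.051021400525847804 0.04614737353071914
bracket/sleeve [495.7 -18.6] mark ring [542.9 -23.5]
```

Call:
arm_command(gripper=[50,50,50,50,50], dp=[[0.2,-0.38,0],[0,0,0.9],[0,0,0.9],[0,0,0.9],[0,0,0]], twist=[0.6,0,0,0,0])

```text
time: 3.28
tool_pos: [532.5, -143.6, 120.9]
tcp_rot: [-3.141, 0.002, 0.05]
contact_force: [-0.6, 0.1, -0.2]
grip_width: 50.0
finger_force: 0.0
```

Call:
arm_command(gripper=[50,50,50,50,50], dp=[[0,0,0.8],[0,0,0.8],[0,0,0.7],[0,0,0.1],[0,0,0]], twist=[0,0,0,0,0])

```text
time: 3.9
tool_pos: [534.2, -144.0, 62.9]
tcp_rot: [3.141, -0.002, 0.05]
contact_force: [0.4, 0.3, -0.1]
grip_width: 50.2
finger_force: 0.0
```

Call:
arm_command(gripper=[8,8,8,8,8], dp=[[0,0,0],[0,0,0],[0,0,0],[0,0,0],[0,0,0]], twist=[0,0,0,0,0])

```text
time: 4.53
tool_pos: [533.5, -143.6, 61.8]
tcp_rot: [3.141, 0.0, 0.05]
contact_force: [-0.2, 0.1, 0.7]
grip_width: 13.7
finger_force: 30.0
```

Gripped. Now sweep 45° about the pivot.

Call:
arm_command(gripper=[8,8,8,8,8], dp=[[0.01,0.225,0],[0.01,0.225,0],[0.01,0.225,0],[0.01,0.225,0],[0.01,0.225,0]], twist=[-0.9,-0.9,-0.9,-0.9,-0.9])

```text
time: 5.15
tool_pos: [540.3, -170.3, 61.8]
tcp_rot: [-3.141, 0.0, 0.446]
contact_force: [-0.5, 2.2, 1.3]
grip_width: 13.7
finger_force: 30.0
```

Call:
arm_command(gripper=[8,8,8,8,8], dp=[[0.01,0.225,0],[0.01,0.225,0],[0.01,0.225,0],[0.01,0.225,0],[0.01,0.225,0]], twist=[-0.9,-0.9,-0.9,-0.9,-0.9])

```text
time: 5.78
tool_pos: [557.0, -192.4, 61.8]
tcp_rot: [-3.14, -0.0, 0.839]
contact_force: [-1.4, 3.2, 2.3]
grip_width: 13.8
finger_force: 30.0
```

Call:
arm_command(gripper=[8,8,36,36,36], dp=[[0,0,0],[0,0,0],[0,0,0],[0,0,0],[0,0,0]], twist=[0,0,0,0,0])

```text
time: 6.4
tool_pos: [557.2, -193.3, 61.6]
tcp_rot: [3.141, 0.0, 0.835]
contact_force: [0.1, 0.3, -0.6]
grip_width: 35.3
finger_force: 0.0
```

Call:
arm_command(gripper=[40,40,40,40,40], dp=[[0,0,-1],[0,0,-1],[0,0,-1],[0,0,-1],[0,0,-1]], twist=[0,0,0,0,0])

```text
time: 7.02
tool_pos: [557.1, -193.2, 187.5]
tcp_rot: [3.141, 0.0, 0.835]
contact_force: [0.2, 0.3, 0.5]
grip_width: 40.0
finger_force: 0.0
```

Call:
arm_command(gripper=[45,45,45,45,45], dp=[[0,-0.8,0],[0,-0.8,0],[-0.05,-0.8,0],[-0.1,-0.8,0],[-0.2,-0.8,0]], twist=[1,1,1,1,1])

```text
time: 7.65
tool_pos: [488.3, -118.9, 186.7]
tcp_rot: [3.141, -0.0, 0.396]
contact_force: [0.3, -0.3, -0.2]
grip_width: 45.0
finger_force: 0.0
```

Call:
arm_command(gripper=[45,45,45,45,45], dp=[[-0.5,-0.7,0],[-0.5,-0.7,0],[-0.5,-0.7,0],[-0.5,-0.7,0],[0,0,0]], twist=[1,1,1,1,0])

```text
time: 8.28
tool_pos: [421.7, -64.7, 186.9]
tcp_rot: [3.141, -0.0, 0.052]
contact_force: [-0.4, -0.6, 0.1]
grip_width: 44.9
finger_force: 0.0
```

Run:
```python
from h import *
o=get_obs();print(o['time'],o['tool_pos'],o['tcp_rot'],o['grip_width'])
cv2.imwrite('pics/w2.png',capture('wrist')[:,:,::-1])
np.save('w2.npy',np.r_[o['tool_pos'],o['tcp_rot']])
```

```text
8.275 [421.72514522 -64.67260088 186.90698787] [ 3.14139423e+00 -9.47540118e-05  5.15424562e-02] 44.92885135550416
```

View pics/w2.png

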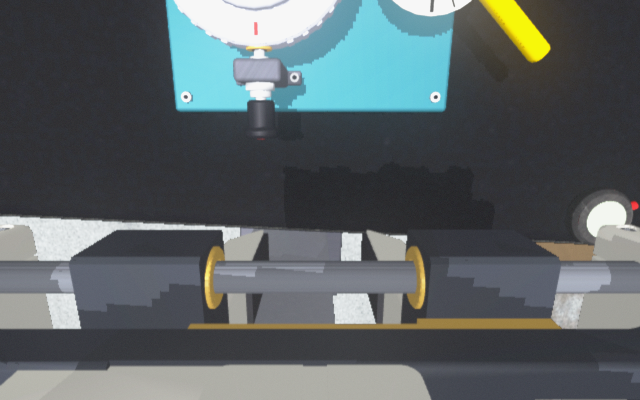

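Knob spans (261,99)–(261,137), lip from ~128; lever tip (538,52); stopwatch at (607,217), well clear.

Run:
```python
from h import *
w=np.load('w2.npy');o=dict(tool_pos=w[:3],tcp_rot=w[3:])
f=lambda u,v,z:ray('wrist',(u,v),z,o)[:2].round(1)
im=cv2.imread('pics/w2.png').astype(int)
m=(im[...,2]>150)&(im[...,1]>130)&(im[...,0]<90)&(np.arange(640)[None]>450)&(np.arange(400)[:,None]<90)
v,u=np.nonzero(m);t=np.argmax(v)
P=np.array([f(a,b,85) for a,b in zip(u,v)]);print(len(P))
piv=np.array([604.7,-140.6]);d=f(540,53,85)-piv
print('lever from tip',np.arctan2(-d[1],-d[0])-.049,np.hypot(*d))
for z in(72,82):print('knob',f(261,100,z),f(261,128,z),f(261,137,z))
for c in(247,275):print(f(c,115,72))
A,B=f(435,97,18),f(186,97,18);print('yaw',np.arctan2(*(B-A)[::-1])-np.pi/2)
print('axis back',f(259,48,72))
```

```text
1971
lever from tip 0.7801458827636393 103.47801698911714
knob [493.5 -20.7] [472.7 -20.9] [465.8 -21. ]
knob [493.4 -22.2] [473.3 -22.4] [466.7 -22.5]
[481.9 -10.1]
[483.  -31.5]
yaw 0.05062337766940894
axis back [530.  -18.8]
```

Call:
arm_command(gripper=[50,50,50,50,50], dp=[[0.9,-0.6,0],[0.9,-0.6,0],[0.74,-0.42,0],[0,0,0.8],[0,0,0.8]], twist=[0,0,0,0,0])

```text
time: 8.95
tool_pos: [485.0, -22.1, 146.1]
tcp_rot: [3.141, -0.001, 0.052]
contact_force: [1.0, -0.2, 0.5]
grip_width: 50.1
finger_force: 0.0
```

Call:
arm_command(gripper=[50,50,50,50,50], dp=[[0,0,0.9],[0,0,0.9],[0,0,0.9],[0,0,0.9],[0,0,0.15]], twist=[0,0,0,0,0])

```text
time: 9.57
tool_pos: [483.6, -22.0, 51.6]
tcp_rot: [-3.141, 0.002, 0.051]
contact_force: [-0.1, 0.0, -0.4]
grip_width: 50.0
finger_force: 0.0
```

Call:
arm_command(gripper=[50,50,15,15,15], dp=[[0,0,0],[0,0,0],[0,0,0],[0,0,0],[0,0,0]], twist=[0,0,0,0,0])

```text
time: 10.2
tool_pos: [483.8, -21.6, 53.2]
tcp_rot: [3.141, -0.0, 0.05]
contact_force: [0.1, -0.0, 0.4]
grip_width: 24.6
finger_force: 0.0
```

Call:
arm_command(gripper=[15,15,15,15,15], dp=[[0,0,0],[0,0,0],[0,0,0],[-0.08,0,0],[0,0,0]], twist=[0,0,0,0,0])

```text
time: 10.82
tool_pos: [482.7, -20.8, 53.1]
tcp_rot: [-3.141, -0.002, 0.05]
contact_force: [4.7, 5.9, -1.9]
grip_width: 19.9
finger_force: 30.0
```

Call:
arm_command(gripper=[15,15,15,15,15], dp=[[-0.1,-0.03,0],[-0.1,0,0],[-0.1,0,0],[-0.08,0,0],[0,0,0]], twist=[0,0,0,0,0])

```text
time: 11.45
tool_pos: [474.4, -21.2, 53.2]
tcp_rot: [3.141, -0.005, 0.05]
contact_force: [8.0, 4.1, -5.7]
grip_width: 20.1
finger_force: 30.0
```

Call:
arm_command(gripper=[15,15,15,15,15], dp=[[-0.06,-0.02,0],[-0.06,-0.02,0],[-0.06,0,0],[0,0,0],[0,0,0]], twist=[0,0,0,0,0])

```text
time: 12.08
tool_pos: [471.7, -21.3, 53.2]
tcp_rot: [3.14, -0.008, 0.05]
contact_force: [13.2, -1.0, -11.5]
grip_width: 20.0
finger_force: 30.0
```

Call:
arm_command(gripper=[15,15,15,15,15], dp=[[-0.06,0,0],[0,0,0],[0,0,0],[0,0,0],[0,0,0]], twist=[0,0,0,0,0])

```text
time: 12.7
tool_pos: [471.7, -21.4, 53.3]
tcp_rot: [3.14, -0.012, 0.049]
contact_force: [17.8, 2.0, -15.9]
grip_width: 20.1
finger_force: 30.1
```

Run:
```python
from h import *
im=capture('side')[:,:,::-1][165:255,240:350]
cv2.imwrite('pics/s3.png',cv2.resize(im,None,fx=6.5,fy=6.5,interpolation=cv2.INTER_CUBIC))
```

```text
(no output)
```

View pics/s3.png

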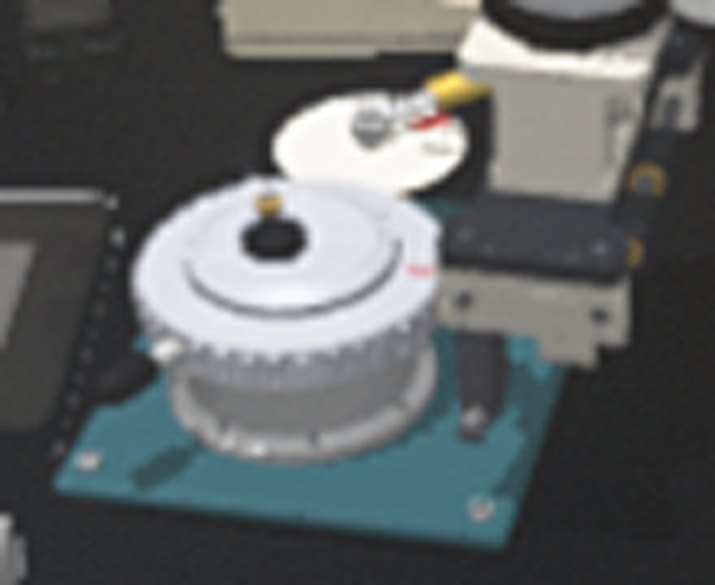

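The lever points over the red mark at (430,122), and the ring mark at (420,269) hasn't moved. The plunger is against its stop: the force rose with no further travel, after 12.1 mm. I'm handing in.

```bash
python3 -c "
from plant import *
print(close_job())"
```

```text
the job is handed in; nothing more can be done
None
```

The vent lever stands half open over the red mark (about 45°), the gripper is holding the plunger back against its stop (about 12 mm), and the ring still looks locked in the last picture; the job is handed in, but no verdict came back.

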